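Change over the dispensing bottle by its snap caps

ROBOT

A 7-joint arm with a two-finger parallel gripper is mounted at the origin on a cart in front of the work surface, level with it; the furniture and walls round the work are solid. World frame = base frame: x ahead of the robot, y to its left, z up, the work surface at z = 0. Lengths are in mm, angles in rad, forces in N, time in s.
With the tool pointing down it reaches from about 400 to 925 mm from the base axis. Payload 4.1 kg.
Tool frame: the origin (TCP) lies midway between the tips of the shut fingers; the grasp point (between the pads) lies 19 mm behind it (bot.tcp_to_grasp is the distance from the TCP to the grasp point, in mm); z points along the fingers, y is the line along which they close (so a half turn about z gives the same grasp; the last joint's range is limited). The gripper opens to 85 mm and grips with 20 to 120 N. Pads are 22 mm wide; open, the fingers measure 114 mm over their backs; the gripper's body (76 mm by 85 mm) begins 54 mm behind the grasp point. The pads swing forward as they close: fully open they stand 13 mm farther back than shut.
Start: joints at [1.109, 0.398, 0.045, 1.537, -0.019, 1.207, -0.051], TCP at [230.719, -607.711, 231.347] pointing down, gripper open.
Joint ranges: [-2.82, 2.82], [-0.49, 2.23], [-1.37, 1.46], [0, 2.46], [-1.36, 4.5], [0.23, 2], [-2.94, 2.94]. Speed limits (rad/s): [2.57, 2.57, 3.14, 3.14, 3.14, 3.14, 3.14].

INTERFACE

Orientations are given as a unit quaternion [w, x, y, z].
In Python, from rig import bot, camera, workorder gives the robot as it stands. The module is installed in compiled form; this text tells all that it offers.
- The arm moves only by the shell command python3 -m inch 'ROWS' [FORCE]. ROWS is JSON, a list of rows, each an object with "fingers": the opening, from -1 (shut) to 1 (fully open); "slide": the shift along the tool's x, y, z normalised to -1 to 1, where 1 is 0.2 m, a list of three; "yaw": the turn about the tool's z normalised to -1 to 1, where 1 is pi/4 rad. In form: [{"fingers": fingers, "slide": [tx, ty, tz], "yaw": yaw}, ...]. A call has 1 to 10 rows; each row shifts and turns the commanded pose from where the row before left it, along the tool's axes as they then stand; what a row does not reach is not made up. A row lasts 1/10 s, in which the tool goes at most 50 mm and 8.59 degrees, less where a joint would pass 70% of its speed; a pose out of reach is approached as far as the arm can. A call with a number of a shift or a turn outside -1 to 1 is refused whole. A call with a gripper value outside its range is refused whole. The fingers move at their own pace and stop on an object; FORCE is the grip in N (left out, the last holds). Time passes only in rows, so rows that do not move let the fingers close. It gives the time, the measured TCP pose, the force, the opening and the grip force at its end, in the units of the state.
- bot.get_state(): the state, without advancing time (a new reading comes with each control period).
- camera(name): name is "side" or "top"; returns a dict with "image" (384x512x3 uint8, red, green, blue), "range_z" (384x512 float32, mm along the optical axis (not along the pixel's ray), 0 where there is no reading), "camera_matrix" (3x3 intrinsics, pixels), "rvec" (rotation vector, rad) and "tvec" (3), from world to camera coordinates, as OpenCV has them. Camera axes: x right, y down, z forward; pixel columns grow to the right and rows downward; lengths in mm; the calibration is good to about 2 mm. A picture is of the moment at which its call begins.
- workorder.sign_off(): hands the job in; it is judged then, once.
The state is a dict: "clock": time; "qpos": joint angles; "qd": joint speeds; "joint_torque": joint torques, N m; "eef_pos": TCP position; "orientation": TCP orientation; "ft_force": force on the tool from outside, world axes, zero at the start; "ft_torque": the same for the moment, N m; "width": finger opening in mm; "finger_force": force on a finger pad.
Only numpy, scipy, OpenCV 4.12 (cv2) and the standard library are available. Lean on these libraries where they do the work, as an engineer would, in place of code of your own. Each camera call takes 0.05 s, during which the arm holds its last target. There are 200 camera calls.

TASK

We are changing bottles. In the metal rack the square bottle stands open, with its grey push-pull cap up: push that cap fully down until it snaps shut. Only then pull the cap of the tall slim bottle fully up until it snaps open. Leave the squat round bottle shut, and do not push about the tape roll, the cutters or the nozzle beside the rack.

Things in the scene. Friction and masses are not known exactly. Their poses are not given: they have to be found in the camera images.
- rack: fixed aluminium tray 84 x 244 x 40 mm (x, y, z) with three square bays in a row along its own y, 80 mm apart, one bottle fixed in each, in any order. Origin: centre of its underside, z up
- square_cap_top (a point): centre of the flat top of the cap on the square bottle (white, body 46 x 46 mm; the bottle is fixed); moves with the cap. 120 mm above the table when shut, 134 mm when open; collar top 96 mm above the table
- tall_cap_top (a point): centre of the flat top of the cap on the tall slim round bottle (white, body 38 mm in diameter; the bottle is fixed); moves with the cap. 148 mm above the table when shut, 162 mm when open; collar top 124 mm above the table
- squat_cap_top (a point): centre of the flat top of the cap on the squat round bottle (white, body 60 mm in diameter; the bottle is fixed); moves with the cap. 102 mm above the table when shut; collar top 78 mm above the table
- square_cap (a joint): square bottle's grey ribbed push-pull cap, 26 mm diameter, 24 mm tall; it rides on a stem above a black collar 32 mm in diameter, which it touches when shut. Value in m: 0 = fully down (shut, snapped home), 0.014 = fully up (open, snapped open); a detent holds it at either end, takes about 8 N to overcome and snaps over at mid-travel. It cannot come off. Starts open
- tall_cap (a joint): tall bottle's grey ribbed push-pull cap, 26 mm diameter, 24 mm tall; it rides on a stem above a black collar 32 mm in diameter, which it touches when shut. Value in m: 0 = fully down (shut, snapped home), 0.014 = fully up (open, snapped open); a detent holds it at either end, takes about 8 N to overcome and snaps over at mid-travel. It cannot come off. Starts shut
- squat_cap (a joint): squat bottle's grey ribbed push-pull cap, 26 mm diameter, 24 mm tall; it rides on a stem above a black collar 32 mm in diameter, which it touches when shut. Value in m: 0 = fully down (shut, snapped home), 0.014 = fully up (open, snapped open); a detent holds it at either end, takes about 8 N to overcome and snaps over at mid-travel. It cannot come off. Starts shut and stays shut
- tape_roll: loose amber roll of tape, 60 mm in diameter, 12 mm tall, lying flat beside one end of the rack; origin: centre of its underside. Leave alone
- side_cutters: loose green-handled side cutters, 53 x 108 x 11 mm, lying on the neighbouring desk past the rack's other end, 6 mm higher; origin: centre of the underside. Leave alone
- nozzle: loose small grey metal nozzle, 22 x 26 x 36 mm, standing in front of the rack (on the robot's side); origin: centre of its underside. Leave alone
There are look-alikes about, which are no part of the job. Leave any yellow look-alike of the part that bears square_cap_top alone. What is shaped like the part that bears tall_cap_top but green or turquoise is not meant.

How it is judged (in metres and radians):
On the way, in this order (a step that is already met when the one before it is completed fails the run):
1. the square bottle's cap is shut while the tall bottle's cap is still shut (value of joint square_cap below 0.002 m and value of joint tall_cap below 0.004 m), for 0.2 s.
2. the tall bottle's cap is fully up (value of joint tall_cap above 0.012 m), for 0.2 s.
At the end, for the whole second after the job is handed in: The square and squat bottles' caps are down (within 2 mm of shut), the tall bottle's cap is up (more than 12 of its 14 mm); tape roll, cutters and nozzle within 30 mm of where they were (value of joint each of square_cap, squat_cap below 0.002 m and value of joint tall_cap above 0.012 m); the robot touches nothing.
It fails at once if the squat bottle's cap is pulled open (more than 6 mm) (value of joint squat_cap above 0.006 m).
It fails at once if the tape roll is moved more than 30 mm (distance of tape_roll from where it was at the start of the episode above 0.03 m).
It fails at once if the pair of cutters is moved more than 30 mm (distance of side_cutters from where it was at the start of the episode above 0.03 m).
It fails at once if the nozzle is moved more than 30 mm (distance of nozzle from where it was at the start of the episode above 0.03 m).
It also fails if it takes over 35 s, if anything falls off the work surface, if the arm or the gripper's body presses on something with over 40 N, if the wrist force passes 120 N, or if a joint passes its speed limit or range.

## Working session

There is one attempt and no reset: what is moved stays moved. The work goes in short steps, Python scripts to look and compute and a shell command to move; the robot and the scene stay as the last step left them, time stands still between calls to the robot, and variables do not carry over. Pictures are saved under pics/ and viewed, at most 10 in all, crops included, and the job is handed in when it is done.

```bash
mkdir -p pics; python3 - <<'E'
from rig import bot,camera
import cv2,numpy as np
for n in("top","side"):
    c=camera(n); cv2.imwrite(f"pics/{n}1.png",c["image"][...,::-1]); np.savez(f"{n}1.npz",**c)
s=bot.get_state()
for k in s: print(k,np.round(s[k],3))
E
```

```text
clock 0.1
qpos [ 1.109  0.399  0.045  1.538 -0.019  1.207 -0.051]
qd [-0.002 -0.002  0.002 -0.002 -0.001  0.001 -0.   ]
joint_torque [ 4.0000e-03 -4.7626e+01  1.3710e+00 -2.5495e+01  1.2000e-02  5.0000e-03
 -0.0000e+00]
eef_pos [ 230.514 -607.161  230.367]
orientation [-0.001  0.984  0.18  -0.   ]
ft_force [0.084 0.565 0.32 ]
ft_torque [ 0.003 -0.003  0.009]
finger_force 0.0
width 85.401
```

View pics/top1.png

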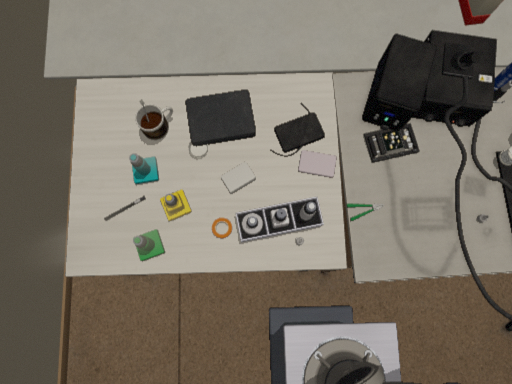

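View pics/side1.png

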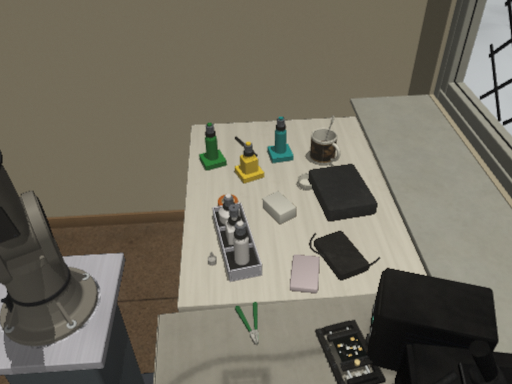

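The top view shows the rack near (280,220): squat about (252,224), square about (280,215), tall about (310,210). The tape is at (222,228), the nozzle at (299,241) and the cutters at (365,211). The side view shows the same rack at (237,240). Next I'll measure from depth.

```bash
cat > h.py <<'E'
import numpy as np,cv2
def world(c):
    K=c["camera_matrix"];R=cv2.Rodrigues(c["rvec"])[0];t=np.ravel(c["tvec"])
    z=c["range_z"].astype(float);v,u=np.indices(z.shape)
    P=np.stack([(u-K[0,2])/K[0,0]*z,(v-K[1,2])/K[1,1]*z,z],-1)
    W=(P-t)@R; W[z==0]=np.nan
    return W
def ray(c,u,v,h):
    K=c["camera_matrix"];R=cv2.Rodrigues(c["rvec"])[0];t=np.ravel(c["tvec"])
    o=-R.T@t;d=R.T@np.array([(u-K[0,2])/K[0,0],(v-K[1,2])/K[1,1],1]);return o+d*(h-o[2])/d[2]
E
python3 - <<'E'
import numpy as np,cv2
from h import *
for n,(a,b,x,y) in dict(top=(190,255,205,385),side=(185,285,195,275)).items():
    c=dict(np.load(n+"1.npz"));W=world(c)
    R=cv2.Rodrigues(c["rvec"])[0];print(n,"cam",-R.T@np.ravel(c["tvec"]))
    im=c["image"][a:b,x:y,::-1];s=4 if n=="top" else 6
    cv2.imwrite(f"pics/{n}crop.png",cv2.resize(im,None,fx=s,fy=s,interpolation=cv2.INTER_CUBIC))
    for u,v in ([(252,224),(280,215),(310,208),(299,241),(222,219),(355,206)] if n=="top" else [(228,199),(234,211),(240,228),(212,259)]): print((u,v),W[v,u].round(0))
    # cap-top candidates by height inside the rack region
    w=W[a:b,x:y].reshape(-1,3);w=w[np.isfinite(w[:,2])]
    for lo,hi in((97,107),(128,139),(143,153)):
        m=(w[:,2]>lo)&(w[:,2]<hi);q=w[m]
        print(lo,hi,len(q),np.median(q,0).round(1) if len(q) else "")
E
```

```text
top cam [ 260.85339933  243.92943367 1302.48156353]
(252, 224) [428. 241. 103.]
(280, 215) [446. 165. 136.]
(310, 208) [460.  86. 152.]
(299, 241) [386. 106.  23.]
(222, 219) [457. 328.  15.]
(355, 206) [486. -65.  16.]
97 107 89 [444.  232.2 101.8]
128 139 79 [453.8 160.1 134.1]
143 153 56 [464.8  83.8 148.4]
side cam [ 464.95795516 -718.2726507   917.98447206]
(228, 199) [441. 229. 102.]
(234, 211) [456. 149. 130.]
(240, 228) [468.  74. 143.]
(212, 259) [392.  96.  17.]
97 107 127 [454.4  83.2 101.6]
128 139 100 [459.7 152.2 131.1]
143 153 63 [468.5  78.9 146.8]
```

View pics/topcrop.png

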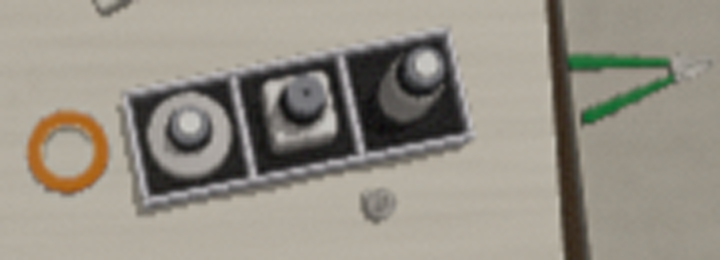

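View pics/sidecrop.png

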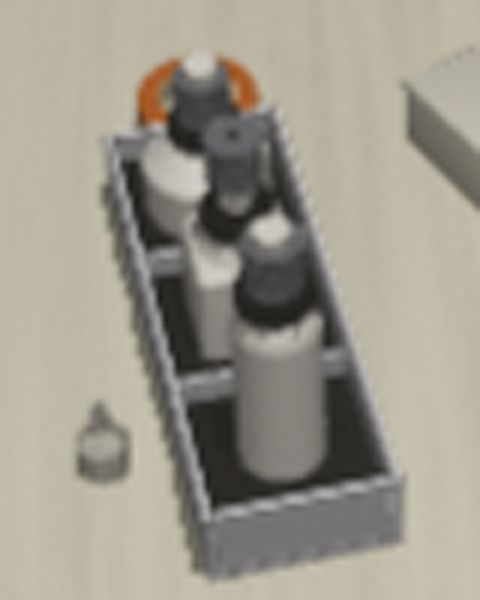

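The crops show three caps, with the square cap raised on its stem. Cap-top centres in the top view are about (251.6,221), (281,213.8) and (310.5,206.3). In the side view they are about (228,195.5), (233.7,207.3) and (239.7,222.8).

```bash
python3 - <<'E'
import numpy as np
from h import *
T=dict(np.load("top1.npz"));S=dict(np.load("side1.npz"));
P={}
for n,h,t,s in(("squat",102,(251.6,221),(228,195.5)),("square",134,(281.1,213.8),(233.7,207.3)),("tall",148,(310.5,206.3),(239.7,222.8))):
    print(n,ray(T,*t,h).round(1),ray(S,*s,h).round(1))
for n,c in(("top",T),("side",S)):
    W=world(c).reshape(-1,3);rgb=c["image"].reshape(-1,3)
    print(n)
    for h,x,y in((102,440,232),(134,455,155),(148,468,78)):
        q=W[(abs(W[:,2]-h)<3)&(np.hypot(W[:,0]-x,W[:,1]-y)<22)]
        # midrange as centre
        print(h,len(q),q.mean(0).round(1),((q.min(0)+q.max(0))/2).round(1),np.ptp(q,0).round(0))
# rack wall rim
W=world(T).reshape(-1,3)
q=W[(abs(W[:,2]-40)<4)&(abs(W[:,0]-455)<90)&(abs(W[:,1]-155)<150)]
r=cv2.minAreaRect(q[:,:2].astype(np.float32));print("rack",r)
q=world(T)[236:246,294:304].reshape(-1,3);q=q[q[:,2]>12];print("nozzle",q.mean(0),len(q))
E
```

```text
squat [436.5 241.6 102. ] [441.2 243.4 102. ]
square [449.1 162.2 134. ] [455.4 158.7 134. ]
tall [464.9  84.3 148. ] [468.1  86.7 148. ]
top
102 37 [437.6 240.6 102.5] [439.  240.4 102.1] [22. 22.  5.]
134 59 [453.  162.1 134.2] [452.7 162.4 134.1] [25. 22.  6.]
148 37 [466.1  84.9 147.8] [466.   84.1 147.9] [23. 24.  6.]
side
102 33 [441.5 238.  102.1] [441.  238.8 102. ] [21. 23.  6.]
134 24 [455.6 159.9 132.3] [456.1 158.2 132.8] [21. 24.  3.]
148 36 [468.4  80.  147.7] [468.4  79.6 148. ] [24. 23.  6.]
rack ((488.12939453125, 169.03201293945312), (156.86361694335938, 246.0688934326172), 9.956685066223145)
nozzle [388.49640475 103.37166367  19.95071865] 43
```

```bash
cat >> h.py <<'E'
def delta(*tg):
    from rig import bot
    from scipy.spatial.transform import Rotation as Ro
    s=bot.get_state();q=s["orientation"];R=Ro.from_quat([q[1],q[2],q[3],q[0]])
    p=np.array(s["eef_pos"],float);print("clock",s["clock"],"at",p.round(1),"F",np.round(s["ft_force"],1),"w",round(float(s["width"]),1),"toolz",R.as_matrix()[:,2].round(3),"q",np.round(s["qpos"],2))
    for g in tg:
        print(g,"units",(R.inv().apply(np.array(g)-p)/200).round(4));p=np.array(g,float)
E
python3 - <<'E'
from h import *
for n in("top","side"):
    W=world(dict(np.load(n+"1.npz"))).reshape(-1,3)
    for x0,x1,y0,y1 in((200,600,-750,-450),(300,600,-450,-100),(380,560,-100,60),(400,600,60,260)):
        q=W[(W[:,0]>x0)&(W[:,0]<x1)&(W[:,1]>y0)&(W[:,1]<y1)];print(n,x0,y0,len(q),q[q[:,2].argmax()].round(0) if len(q) else "")
delta((430,-400,230),(453,161.5,230))
E
```

```text
top 200 -750 4007 [ 524. -511.   50.]
top 300 -450 12019 [ 596. -373.   73.]
top 380 -100 3150 [466.  44.  45.]
top 400 60 4446 [467.  87. 157.]
side 200 -750 0 
side 300 -450 7980 [ 477. -121.   17.]
side 380 -100 4191 [468.  39.  41.]
side 400 60 4378 [464.  83. 154.]
clock 0.1 at [ 230.5 -607.2  230.4] F [0.1 0.6 0.3] w 85.4 toolz [-0.001  0.002 -1.   ] q [ 1.11  0.4   0.05  1.54 -0.02  1.21 -0.05]
(430, -400, 230) units [ 1.3002 -0.6142  0.0027]
(453, 161.5, 230) units [ 1.1042 -2.5838  0.0043]
```

```bash
python3 -m inch '[{"fingers":-1,"slide":[0.18,-0.09,0],"yaw":0},{"fingers":-1,"slide":[0.18,-0.09,0],"yaw":0},{"fingers":-1,"slide":[0.18,-0.09,0],"yaw":0},{"fingers":-1,"slide":[0.18,-0.09,0],"yaw":0},{"fingers":-1,"slide":[0.18,-0.09,0],"yaw":0},{"fingers":-1,"slide":[0.18,-0.08,0],"yaw":0},{"fingers":-1,"slide":[0.18,-0.08,0],"yaw":0},{"fingers":-1,"slide":[0,0,0],"yaw":0}]'; python3 -c "
from h import *
delta((453,161.5,230))"
```

```text
clock: 0.9
eef_pos: [428.6, -397.7, 231.0]
orientation: [-0.002, 0.983, 0.186, 0.002]
ft_force: [-0.0, 0.3, 0.8]
width: -0.0
finger_force: 0.0
clock 0.9 at [ 428.6 -397.7  231. ] F [-0.   0.3  0.8] w -0.0 toolz [ 0.003  0.004 -1.   ] q [ 0.75  0.28 -0.09  1.7   0.02  1.16 -0.54]
(453, 161.5, 230) units [ 1.1349 -2.5582  0.016 ]
```

```bash
python3 -m inch '[{"fingers":-1,"slide":[0.08,-0.18,0],"yaw":0},{"fingers":-1,"slide":[0.08,-0.18,0],"yaw":0},{"fingers":-1,"slide":[0.08,-0.18,0],"yaw":0},{"fingers":-1,"slide":[0.08,-0.18,0],"yaw":0},{"fingers":-1,"slide":[0.08,-0.18,0],"yaw":0},{"fingers":-1,"slide":[0.08,-0.18,0],"yaw":0},{"fingers":-1,"slide":[0.08,-0.18,0],"yaw":0},{"fingers":-1,"slide":[0.08,-0.18,0],"yaw":0},{"fingers":-1,"slide":[0.08,-0.18,0],"yaw":0},{"fingers":-1,"slide":[0.08,-0.18,0],"yaw":0}]' && python3 -m inch '[{"fingers":-1,"slide":[0.08,-0.18,0],"yaw":0},{"fingers":-1,"slide":[0.08,-0.18,0],"yaw":0},{"fingers":-1,"slide":[0.08,-0.18,0],"yaw":0},{"fingers":-1,"slide":[0,0,0],"yaw":0},{"fingers":-1,"slide":[0,0,0],"yaw":0}]'; python3 -c "
from h import *
delta((453,161.5,230),(453,161.5,140))"
```

```text
clock: 1.9
eef_pos: [444.4, -9.8, 231.1]
orientation: [0.0, 0.984, 0.18, -0.0]
ft_force: [0.0, 0.8, -0.4]
width: -0.0
finger_force: 0.0
clock: 2.4
eef_pos: [451.0, 107.4, 231.0]
orientation: [0.0, 0.983, 0.181, -0.0]
ft_force: [-0.6, -0.1, -0.7]
width: 0.0
finger_force: 0.0
clock 2.4 at [451.  107.4 231. ] F [-0.6 -0.1 -0.7] w 0.0 toolz [-0.001 -0.001 -1.   ] q [ 0.17  0.08 -0.52  1.95  0.05  1.12 -1.58]
(453, 161.5, 230) units [ 0.1057 -0.2493  0.0047]
(453, 161.5, 140) units [ 4.0e-04 -1.0e-04  4.5e-01]
```

```bash
python3 -m inch '[{"fingers":-1,"slide":[0.05,-0.125,0],"yaw":0},{"fingers":-1,"slide":[0.055,-0.125,0],"yaw":0},{"fingers":-1,"slide":[0,0,0.14],"yaw":0},{"fingers":-1,"slide":[0,0,0.14],"yaw":0},{"fingers":-1,"slide":[0,0,0.14],"yaw":0},{"fingers":-1,"slide":[0,0,0],"yaw":0},{"fingers":-1,"slide":[0,0,0],"yaw":0}]'; python3 -c "
from h import *
from rig import camera
delta((453,161.5,140),(453,161.5,120))
for n in('top','side'):
    c=camera(n);cv2.imwrite(f'pics/{n}2.png',cv2.resize(c['image'][170:290,190:350,::-1],None,fx=4,fy=4))"
```

```text
clock: 3.1
eef_pos: [453.5, 160.0, 147.4]
orientation: [0.0, 0.984, 0.179, -0.0]
ft_force: [0.8, -0.2, 0.8]
width: -0.2
finger_force: 0.0
clock 3.1 at [453.5 160.  147.4] F [ 0.8 -0.2  0.8] w -0.2 toolz [-0.001 -0.001 -1.   ] q [ 0.07  0.22 -0.56  2.01  0.14  0.95 -1.77]
(453, 161.5, 140) units [ 0.0006 -0.008   0.0369]
(453, 161.5, 120) units [ 0.0001 -0.      0.1   ]
```

View pics/side2.png

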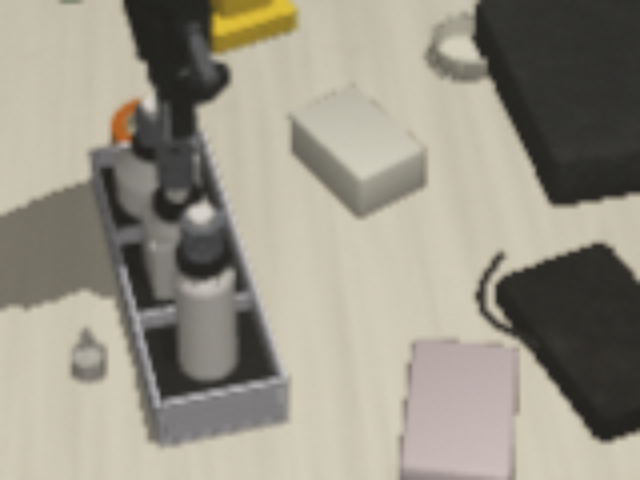

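The shut fingers are over the square cap at about (178,145) in the crop, so I'll push down slowly.

```bash
python3 -m inch '[{"fingers":-1,"slide":[0,-0.005,0.035],"yaw":0},{"fingers":-1,"slide":[0,0,0.02],"yaw":0},{"fingers":-1,"slide":[0,0,0.02],"yaw":0},{"fingers":-1,"slide":[0,0,0.02],"yaw":0},{"fingers":-1,"slide":[0,0,0.02],"yaw":0},{"fingers":-1,"slide":[0,0,0.01],"yaw":0},{"fingers":-1,"slide":[0,0,0.01],"yaw":0},{"fingers":-1,"slide":[0,0,0],"yaw":0}]'; python3 -c "
from h import *
delta((453,161.5,120))"
```

```text
clock: 4.0
eef_pos: [452.7, 162.2, 120.1]
orientation: [0.0, 0.984, 0.18, -0.0]
ft_force: [-1.2, -0.5, 1.5]
width: -0.0
finger_force: 0.9
clock 4.0 at [452.7 162.2 120.1] F [-1.2 -0.5  1.5] w -0.0 toolz [-0.001 -0.    -1.   ] q [ 0.05  0.26 -0.55  2.04  0.17  0.89 -1.8 ]
(453, 161.5, 120) units [0.0003 0.0039 0.0004]
```

```bash
python3 -m inch '[{"fingers":-1,"slide":[0,0,0.01],"yaw":0},{"fingers":-1,"slide":[0,0,0.005],"yaw":0},{"fingers":-1,"slide":[0,0,0],"yaw":0}]'; python3 -m inch '[{"fingers":-1,"slide":[0,0,-0.1],"yaw":0},{"fingers":-1,"slide":[0,0,-0.15],"yaw":0},{"fingers":-1,"slide":[0,0,-0.15],"yaw":0},{"fingers":1,"slide":[0,0,0],"yaw":0}]'; python3 -c "
from h import *
delta((467,83,200),(467,83,125))"
```

```text
clock: 4.3
eef_pos: [452.9, 162.3, 119.9]
orientation: [0.001, 0.984, 0.18, -0.0]
ft_force: [-7.8, -3.1, 23.0]
width: 0.2
finger_force: 11.8
clock: 4.7
eef_pos: [455.5, 163.6, 200.9]
orientation: [-0.0, 0.984, 0.18, 0.004]
ft_force: [1.0, -0.1, 0.5]
width: 13.5
finger_force: 0.0
clock 4.7 at [455.5 163.6 200.9] F [ 1.  -0.1  0.5] w 13.5 toolz [ 0.008  0.002 -1.   ] q [ 0.09  0.15 -0.57  1.95  0.1   1.06 -1.73]
(467, 83, 200) units [-0.0891  0.3972  0.0039]
(467, 83, 125) units [-3.00e-03 -2.00e-04  3.75e-01]
```

At 23 N it hit a hard stop at z=119.9, so the square cap is shut. Next I'll move over the tall bottle with the fingers open.

```bash
python3 -m inch '[{"fingers":1,"slide":[-0.03,0.13,0],"yaw":0},{"fingers":1,"slide":[-0.03,0.13,0],"yaw":0},{"fingers":1,"slide":[-0.03,0.135,0],"yaw":0},{"fingers":1,"slide":[0,0,0],"yaw":0},{"fingers":1,"slide":[0,0,0],"yaw":0},{"fingers":1,"slide":[0,0,0],"yaw":0}]'; python3 - <<'E'
from h import *
from rig import camera
delta((467,83,200),(467,83,125))
c=camera('side');cv2.imwrite('pics/side3.png',cv2.resize(c['image'][170:290,190:350,::-1],None,fx=4,fy=4))
W=world(c).reshape(-1,3)
for h,x,y in((102,440,241),(134,454,161),(120,454,161),(148,467,83)):
    q=W[(abs(W[:,2]-h)<4)&(np.hypot(W[:,0]-x,W[:,1]-y)<16)];print(h,len(q),q.mean(0).round(1) if len(q) else "")
E
```

```text
clock: 5.3
eef_pos: [463.7, 83.1, 196.8]
orientation: [-0.0, 0.983, 0.181, -0.0]
ft_force: [-0.1, 0.2, -0.3]
width: 85.5
finger_force: 0.0
clock 5.3 at [463.7  83.1 196.8] F [-0.1  0.2 -0.3] w 85.5 toolz [-0.001  0.    -1.   ] q [ 0.2   0.13 -0.51  1.98  0.07  1.05 -1.55]
(467, 83, 200) units [ 0.0153  0.0065 -0.016 ]
(467, 83, 125) units [2.00e-04 3.00e-04 3.75e-01]
102 35 [440.1 235.9 100.9]
134 0 
120 45 [454.4 159.1 119.7]
148 57 [469.3  79.2 147.6]
```

View pics/side3.png

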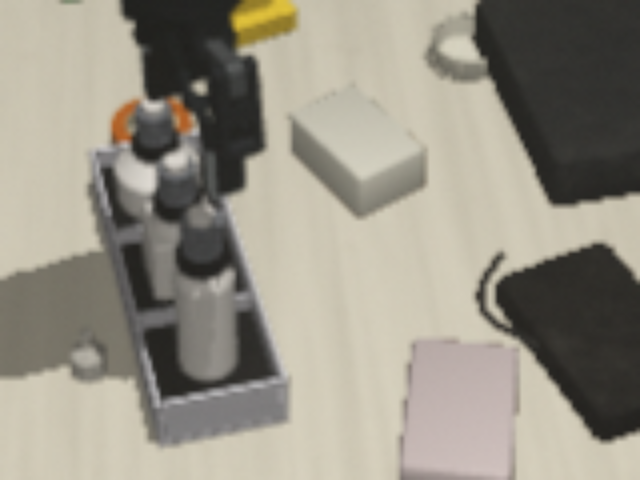

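The square cap is now down at 119.7 mm. The gripper is open above the tall cap, which is at (205,215) in the crop, so I'll descend and grip.

```bash
python3 -m inch '[{"fingers":1,"slide":[0.015,0.006,0.1],"yaw":0},{"fingers":1,"slide":[0,0,0.1],"yaw":0},{"fingers":1,"slide":[0,0,0.1],"yaw":0},{"fingers":1,"slide":[0,0,0.05],"yaw":0},{"fingers":1,"slide":[0,0,0],"yaw":0},{"fingers":1,"slide":[0,0,0],"yaw":0}]' 60; python3 -c "
from h import *
delta((467,83,126.5))"
```

```text
clock: 5.95
eef_pos: [467.7, 82.6, 127.8]
orientation: [-0.0, 0.984, 0.181, 0.0]
ft_force: [0.4, -0.4, -0.3]
width: 85.4
finger_force: 0.0
clock 5.95 at [467.7  82.6 127.8] F [ 0.4 -0.4 -0.3] w 85.4 toolz [ 0.001  0.    -1.   ] q [ 0.18  0.23 -0.5   2.05  0.14  0.9  -1.6 ]
(467, 83, 126.5) units [-0.0025 -0.0031  0.0063]
```

```bash
python3 -m inch '[{"fingers":-1,"slide":[0,0,0.006],"yaw":0},{"fingers":-1,"slide":[0,0,0],"yaw":0},{"fingers":-1,"slide":[0,0,0],"yaw":0},{"fingers":-1,"slide":[0,0,0],"yaw":0},{"fingers":-1,"slide":[0,0,0],"yaw":0},{"fingers":-1,"slide":[0,0,0],"yaw":0},{"fingers":-1,"slide":[0,0,0],"yaw":0},{"fingers":-1,"slide":[0,0,0],"yaw":0}]' 60
```

```text
clock: 6.75
eef_pos: [466.6, 84.7, 127.0]
orientation: [-0.001, 0.983, 0.181, -0.0]
ft_force: [-4.3, 4.4, 6.2]
width: 24.0
finger_force: 58.5
```

```bash
python3 -m inch '[{"fingers":-1,"slide":[0,0,-0.015],"yaw":0},{"fingers":-1,"slide":[0,0,-0.015],"yaw":0},{"fingers":-1,"slide":[0,0,-0.015],"yaw":0},{"fingers":-1,"slide":[0,0,-0.015],"yaw":0},{"fingers":-1,"slide":[0,0,-0.015],"yaw":0},{"fingers":-1,"slide":[0,0,-0.005],"yaw":0},{"fingers":-1,"slide":[0,0,0],"yaw":0}]'; python3 - <<'E'
from h import *
from rig import camera
delta()
for n in('side','top'):
    W=world(camera(n)).reshape(-1,3)
    for h,x,y in((102,440,241),(120,454,161),(148,467,83),(162,467,83)):
        q=W[(abs(W[:,2]-h)<4)&(np.hypot(W[:,0]-x,W[:,1]-y)<14)];print(n,h,len(q),q.mean(0).round(1) if len(q) else "")
E
```

```text
clock: 7.45
eef_pos: [466.5, 84.7, 141.3]
orientation: [-0.002, 0.983, 0.181, 0.0]
ft_force: [0.6, 4.0, -7.8]
width: 24.1
finger_force: 62.4
clock 7.45 at [466.5  84.7 141.3] F [ 0.6  4.  -7.8] w 24.1 toolz [-0.001  0.004 -1.   ] q [ 0.18  0.21 -0.5   2.04  0.12  0.93 -1.59]
side 102 12 [434.9 236.3 101.1]
side 120 10 [447.3 156.3 119.1]
side 148 6 [460.   73.9 148.3]
side 162 22 [460.8  86.2 161.3]
top 102 41 [437.7 241.  102. ]
top 120 42 [453.  161.5 119.9]
top 148 1 [454.7  86.4 149.6]
top 162 0
```

It rose 14.3 mm. I'll give one small extra tug, then release and retreat straight up.

```bash
python3 -m inch '[{"fingers":-1,"slide":[0,0,-0.008],"yaw":0},{"fingers":-1,"slide":[0,0,0],"yaw":0},{"fingers":1,"slide":[0,0,0],"yaw":0},{"fingers":1,"slide":[0,0,0],"yaw":0},{"fingers":1,"slide":[0,0,0],"yaw":0},{"fingers":1,"slide":[0,0,0],"yaw":0},{"fingers":1,"slide":[0,0,0],"yaw":0},{"fingers":1,"slide":[0,0,0],"yaw":0}]'; python3 -m inch '[{"fingers":1,"slide":[0,0,-0.1],"yaw":0},{"fingers":1,"slide":[0,0,-0.15],"yaw":0},{"fingers":1,"slide":[0,0,-0.15],"yaw":0},{"fingers":1,"slide":[0,0,-0.1],"yaw":0},{"fingers":1,"slide":[0,0,0],"yaw":0},{"fingers":1,"slide":[0,0,0],"yaw":0},{"fingers":1,"slide":[0,0,0],"yaw":0}]'; python3 - <<'E'
from h import *
from rig import camera
delta()
for n in('side','top'):
    c=camera(n);W=world(c).reshape(-1,3)
    if n=='side':cv2.imwrite('pics/side4.png',cv2.resize(c['image'][170:350,190:350,::-1],None,fx=3,fy=3))
    for h,x,y in((102,440,241),(120,454,161),(148,467,83),(162,467,83)):
        q=W[(abs(W[:,2]-h)<4)&(np.hypot(W[:,0]-x,W[:,1]-y)<14)];print(n,h,len(q),q.mean(0).round(1) if len(q) else "")
E
```

```text
clock: 8.35
eef_pos: [467.5, 81.8, 143.9]
orientation: [0.0, 0.984, 0.18, 0.0]
ft_force: [-0.5, 0.3, -0.2]
width: 85.5
finger_force: 0.0
clock: 9.05
eef_pos: [466.4, 81.7, 242.4]
orientation: [0.0, 0.984, 0.18, -0.001]
ft_force: [-0.3, -0.9, -0.5]
width: 85.6
finger_force: 0.0
clock 9.05 at [466.4  81.7 242.4] F [-0.3 -0.9 -0.5] w 85.6 toolz [-0.002 -0.001 -1.   ] q [ 0.21  0.09 -0.51  1.91  0.05  1.15 -1.52]
side 102 40 [441.7 237.4 101.6]
side 120 42 [454.4 158.3 119.4]
side 148 22 [466.9  73.5 147.2]
side 162 48 [468.2  82.  159.9]
top 102 43 [439.2 240.4 102.5]
top 120 49 [452.4 161.7 120.5]
top 148 6 [457.8  89.1 148.1]
top 162 43 [462.6  82.3 162.1]
```

View pics/side4.png

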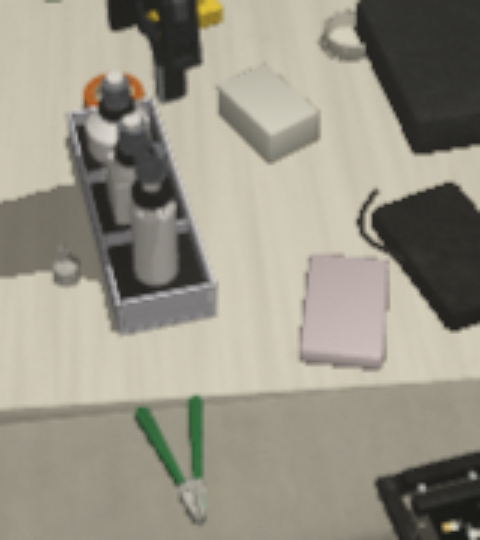

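The tall cap is up at about 162 mm, seen at (150,160) in the crop. The square cap is down at 120 mm and the squat at 102 mm. The nozzle, cutters and tape look untouched, and the arm is clear, so I'm handing the job in.

```bash
python3 -c "
from rig import workorder
print(workorder.sign_off())"
```

```text
the job is handed in; nothing more can be done
None
```

The job is handed in, though the hand-in returned no verdict: by my measurements the square cap was pushed shut first (120 mm), then the tall cap pulled fully open (162 mm), the squat cap stayed shut (102 mm), and the tape roll, cutters and nozzle look undisturbed.

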